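# Switch on the nail bench in start-up order

### The arm

A 6-joint arm with a two-finger parallel gripper is mounted at the origin on the work surface; the furniture and walls round the work are solid. World frame = base frame: x ahead of the robot, y to its left, z up, the work surface at z = 0. Lengths are in m, angles in rad, forces in N, time in s.
With the tool pointing down it reaches from about 0.25 to 0.8 m from the base axis. Payload 8.5 kg.
Tool frame: the origin (TCP) lies midway between the tips of the shut fingers; the grasp point (between the pads) lies 19 mm behind it; z points along the fingers, y is the line along which they close (so a half turn about z gives the same grasp; the last joint's range is limited). The gripper opens to 85 mm and grips with 20 to 120 N. Pads are 22 mm wide; open, the fingers measure 114 mm over their backs; the gripper's body (76 mm by 85 mm) begins 54 mm behind the grasp point. The pads swing forward as they close: fully open they stand 13 mm farther back than shut.
Start: joints at [1.252, 0.238, -0.013, 1.319, 0, 1.571], TCP at [0.165, 0.499, 0.231] pointing down, gripper open.
Joint ranges: [-2.66, 2.66], [-1.03, 1.9], [-1.14, 1.46], [-1.82, 2.27], [-1.45, 1.34], [-3.14, 3.14]. Speed limits (rad/s): [2.22, 2.22, 2.79, 3.14, 3.14, 3.14].

### API

Orientations are given as a unit quaternion [w, x, y, z].
In Python, from cell import robot, read_camera gives the robot as it stands. The module is installed in compiled form; this text tells all that it offers.
- The arm moves only by the shell command python3 -m inch 'ROWS' [OPENING] [FORCE]. ROWS is JSON, a list of rows, each a list of 4 numbers: the shift along the tool's x, y, z in units of 30 mm (1.0 is 30 mm), then the turn about the tool's z in units of 6 degrees (1.0 is 6 degrees). In form: [[dx, dy, dz, turn], ...]. A call has 1 to 20 rows; each row shifts and turns the commanded pose from where the row before left it, along the tool's axes as they then stand; what a row does not reach is not made up. A row lasts 1/8 s, in which the tool goes at most 62.5 mm and 10.7 degrees, less where a joint would pass 70% of its speed; a pose out of reach is approached as far as the arm can. A call is refused whole if a number of a shift passes 1 or a number of a turn 1, either way. A call with a gripper value outside its range is refused whole. OPENING is the opening, from -1 (shut) to 1 (fully open), set as the call begins (- or left out, the last holds). The fingers move at their own pace and stop on an object; FORCE is the grip in N (left out, the last holds). Time passes only in rows, so rows that do not move let the fingers close. It gives the time, the measured TCP pose, the force, the opening and the grip force at its end, in the units of the state.
- robot.observe(): the state, without advancing time (a new reading comes with each control period).
- read_camera(name): name is "scene" or "side" or "wrist"; returns a dict with "image" (384x512x3 uint8, blue, green, red), "K" (3x3 intrinsics, pixels), "extrinsics" (4x4, takes a point from camera to world coordinates); the wrist camera has in their place "T_tool_cam" (4x4, takes a point from camera to tool coordinates, whose origin is the TCP and whose axes are the flange's). Camera axes: x right, y up, looking along -z (the intrinsics and any distortion apply to the point x, -y, -z); pixel columns grow to the right and rows downward; lengths in m; the calibration is good to about 2 mm. The wrist camera is an equidistant fisheye: a pixel r from the principal point sees the ray r / f radians off the axis. A picture is of the moment at which its call begins: read the wrist's pose just before it. There is no depth.
- robot.hand_in(): hands the job in; it is judged then, once.
The state is a dict: "clock": time; "joint_pos": joint angles; "qd": joint speeds; "joint_torque": joint torques, N m; "position": TCP position; "ee_rot": TCP orientation; "ft_force": force on the tool from outside, world axes, zero at the start; "ft_torque": the same for the moment, N m; "gripper_width": opening from 0.0 (shut) to 1.0 (fully open); "finger_force": force on a finger pad.
Only numpy, scipy, OpenCV 4.12 (cv2) and the standard library are available. Lean on these libraries where they do the work, as an engineer would, in place of code of your own. Each camera call takes 0.05 s, during which the arm holds its last target. There are 200 camera calls.

### The job

Switch on the bench equipment at the power box: with a fingertip, lightly press the blue key (dust extractor) home, then the yellow key (lamp), then the green key (drill), one after another. Do not press the red stop key, do not pick anything up, leave the things standing round the box where they are, and take the hand clear at the end.

Things in the scene. Friction and masses are not known exactly. Their poses are not given: they have to be found in the camera images.
- power_box: Low aluminium bench power box, 78 (its x) x 262 (its y) x 17 mm, fixed to the table wherever it stands. Origin: centre of its underside, on the table; z up; its long side lies along its y axis. Four switch modules stand on it in one row along its y, 62 mm apart, in any order.
- blue_module: Grey switch module of the blue key, 58 x 56 x 24 mm, fixed on the power box, with a steel collar 40 mm across and 2.5 mm high on its top. Origin: centre of its underside, 16 mm above the table; z up.
- blue_top (a point): Centre of the top face of the cap of the blue round key, 30 mm across, that switches on the dust extractor. 71 mm above the table when the key is out, 61 mm when it is home and let go; it moves with the cap. The cap is 10 mm thick and sits on the key by a rubber cushion of 1.5 N per mm that gives 7 mm at most.
- blue_key (a joint): How far the blue key is pushed down: 0 out (off), 0.010 m home (on). About 2.5 N moves it, straight down; no spring, it stays where it is pushed. While pushing it lags the cap by about 2 mm (the cushion). Once it is home the cushion gives softly for 5 mm more, up to about 10 N; then the stop is rigid.
- yellow_module: Grey switch module of the yellow key, 58 x 56 x 24 mm, fixed on the power box, with a steel collar 40 mm across and 2.5 mm high on its top. Origin: centre of its underside, 16 mm above the table; z up.
- yellow_top (a point): Centre of the top face of the cap of the yellow round key, 30 mm across, that switches on the lamp. 71 mm above the table when the key is out, 61 mm when it is home and let go; it moves with the cap. The cap is 10 mm thick and sits on the key by a rubber cushion of 1.5 N per mm that gives 7 mm at most.
- yellow_key (a joint): How far the yellow key is pushed down: 0 out (off), 0.010 m home (on). About 2.5 N moves it, straight down; no spring, it stays where it is pushed. While pushing it lags the cap by about 2 mm (the cushion). Once it is home the cushion gives softly for 5 mm more, up to about 10 N; then the stop is rigid.
- green_module: Grey switch module of the green key, 58 x 56 x 24 mm, fixed on the power box, with a steel collar 40 mm across and 2.5 mm high on its top. Origin: centre of its underside, 16 mm above the table; z up.
- green_top (a point): Centre of the top face of the cap of the green round key, 30 mm across, that switches on the drill. 71 mm above the table when the key is out, 61 mm when it is home and let go; it moves with the cap. The cap is 10 mm thick and sits on the key by a rubber cushion of 1.5 N per mm that gives 7 mm at most.
- green_key (a joint): How far the green key is pushed down: 0 out (off), 0.010 m home (on). About 2.5 N moves it, straight down; no spring, it stays where it is pushed. While pushing it lags the cap by about 2 mm (the cushion). Once it is home the cushion gives softly for 5 mm more, up to about 10 N; then the stop is rigid.
- red_module: Grey switch module of the red key, 58 x 56 x 24 mm, fixed on the power box, with a steel collar 40 mm across and 2.5 mm high on its top. Origin: centre of its underside, 16 mm above the table; z up.
- red_top (a point): Centre of the top face of the cap of the red mushroom key, 36 mm across: the stop key, which must not be pressed. 71 mm above the table when the key is out, 61 mm when it is home and let go; it moves with the cap. The cap is 10 mm thick and sits on the key by a rubber cushion of 1.5 N per mm that gives 7 mm at most.
- red_key (a joint): How far the red stop key is pushed down: 0 out, 0.010 m at its stop. About 2.5 N moves it and it stays where it is pushed. Same cushioned cap.
- varnish: Loose varnish bottle, dark purple glass with a beige cap, 31 mm across, 72 mm high, 55 g. Stands on the table beside the power box, to be left alone. Origin: centre of its underside.
- powder_tub: Loose white tub with black lid, 49 mm across, 44 mm high, 60 g. Stands on the table beside the power box, to be left alone. Origin: centre of its underside.
- tape: Loose roll of cream masking tape lying flat, 60 mm across, 19 mm high. Stands on the table beside the power box, to be left alone. Origin: centre of its underside.
- cream: Loose cream-coloured tube standing on its green cap, 35 x 40 mm, 106 mm high, 50 g. Stands on the table beside the power box, to be left alone. Origin: centre of its underside.

How it is judged:
On the way, in this order (a step that is already met when the one before it is completed fails the run):
1. the blue key is pushed home (value of joint blue_key above 0.007 m), for 0.1 s.
2. the yellow key is pushed home (value of joint yellow_key above 0.007 m), for 0.1 s.
3. the green key is pushed home (value of joint green_key above 0.007 m), for 0.1 s.
At the end, for the whole second after the job is handed in: The blue, yellow and green keys are each pushed down more than 7 of their 10 mm, the red stop key less than 2 mm, and the varnish bottle, tub, tape and tube stand upright within 20 mm of where they were (value of joint each of blue_key, yellow_key, green_key above 0.007 m and value of joint red_key below 0.002 m and angle between each of varnish, powder_tub, tape, cream's own z axis and vertical below 0.1 rad and distance of each of varnish, powder_tub, tape, cream from where it was at the start of the episode below 0.02 m); the robot touches nothing.
It fails at once if the red stop key is pressed (value of joint red_key above 0.002 m).
It fails at once if a key or its module is pressed hard (over 25 N) (contact force between any of blue_module, yellow_module, green_module, red_module and the arm above 25 N or contact force between any of blue_module, yellow_module, green_module, red_module and the fingers above 25 N).
It fails at once if the varnish bottle, tub, tape or tube is shifted, lifted or tipped (distance of any of varnish, powder_tub, tape, cream from where it was at the start of the episode above 0.02 m or angle between any of varnish, powder_tub, tape, cream's own z axis and vertical above 0.35 rad).
It also fails if it takes over 48 s, if anything falls off the work surface, if the arm or the gripper's body presses on something with over 40 N, if the wrist force passes 120 N, or if a joint passes its speed limit or range.

## Working session

There is one attempt and no reset: what is moved stays moved. The work goes in short steps, Python scripts to look and compute and a shell command to move; the robot and the scene stay as the last step left them, time stands still between calls to the robot, and variables do not carry over. Pictures are saved under pics/ and viewed, at most 10 in all, crops included, and the job is handed in when it is done.

```bash
mkdir -p pics; python3 - <<'E'
from cell import robot, read_camera
import cv2,numpy as np,pickle
s=robot.observe(); print(s)
d={n:read_camera(n) for n in("scene","side","wrist")}
pickle.dump((s,d),open("d.pkl","wb"))
for n in d: cv2.imwrite(f"pics/{n}.png",d[n]["image"])
print(d["scene"]["extrinsics"],d["side"]["extrinsics"],d["wrist"]["T_tool_cam"],d["wrist"]["K"],[k for k in d["scene"]])
E
```

```text
{'clock': 0.0, 'joint_pos': array([ 1.25200651e+00,  2.38780646e-01, -1.42569600e-02,  1.31919499e+00,
        3.91009188e-05,  1.57078857e+00]), 'qd': array([-1.22843139e-03,  6.59963954e-05,  1.14073873e-04, -7.48490666e-04,
       -1.55959533e-03,  9.41808602e-04]), 'joint_torque': array([-1.25046536e-03, -5.38791490e+01,  3.46441054e+01,  1.83674373e-02,
       -1.95870125e-04, -3.93370465e-05]), 'position': array([0.16440273, 0.49815763, 0.23067664]), 'ee_rot': array([-1.33288423e-04,  1.58716960e-01,  9.87323863e-01, -7.05928530e-04]), 'ft_force': array([-0.13145666, -0.53395491, -0.2426741 ]), 'ft_torque': array([ 0.02205789, -0.00340986,  0.031854  ]), 'finger_force': 0.0, 'gripper_width': 0.9987393294629632}
[[ 0.47126478  0.58749068 -0.65784816 -0.10303904]
 [-0.8818936   0.30274352 -0.36140012 -0.14378453]
 [-0.01315993  0.75046723  0.66077663  0.64811611]
 [ 0.          0.          0.          1.        ]] [[ 0.89091881  0.187152   -0.41380891  0.12463488]
 [-0.45393625  0.33818417 -0.82436239 -0.54420073]
 [-0.01433745  0.92228282  0.38624972  0.40247817]
 [ 0.          0.          0.          1.        ]] [[-1.71687918e-04  9.46395206e-01  3.23010966e-01  8.28843893e-02]
 [ 9.99998965e-01  6.23925205e-04 -1.29652590e-03 -1.70931608e-04]
 [-1.42856058e-03  3.23010409e-01 -9.46394334e-01 -1.43288398e-01]
 [ 0.00000000e+00  0.00000000e+00  0.00000000e+00  1.00000000e+00]] [[297.31863964   0.         254.21376458]
 [  0.         297.31863964 194.18713911]
 [  0.           0.           1.        ]] ['image', 'K', 'extrinsics']
```

View pics/scene.png

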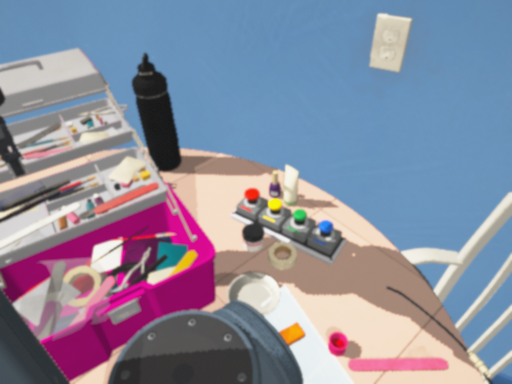

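View pics/side.png

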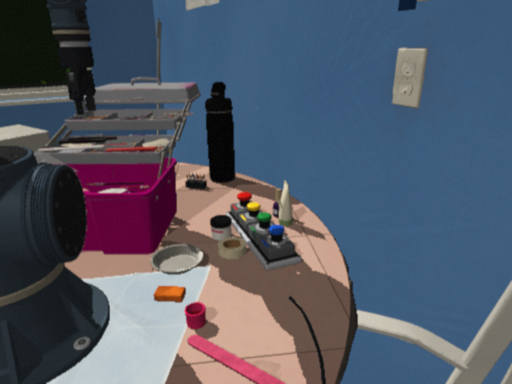

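The scene view shows the keys in a row: red (252,195), yellow (275,204), green (300,216), blue (326,228). In the side view they are at (244,198), (253,208), (264,217) and (277,231). The tub and tape stand on the robot side, and the bottle and tube behind the red and yellow end.

```bash
cat > h.py <<'E'
import cv2,numpy as np
from scipy.optimize import least_squares
def proj(c,P):
    E=c["extrinsics"]; p=(np.atleast_2d(P)-E[:3,3])@E[:3,:3]; p=p*[1,-1,-1]
    q=p@c["K"].T; return q[:,:2]/q[:,2:]
HUE={"red":(173,7),"yellow":(22,34),"green":(50,85),"blue":(103,118)}
def blob(im,n,near,R=16):
    h=cv2.cvtColor(im,cv2.COLOR_BGR2HSV).astype(int); a,b=HUE[n]
    H=h[...,0]; m=((H>=a)&(H<=b)) if a<b else ((H>=a)|(H<=b))
    m&=(h[...,1]>140)&(h[...,2]>60)
    yy,xx=np.mgrid[:im.shape[0],:im.shape[1]]; m&=np.hypot(xx-near[0],yy-near[1])<R
    k,l,st,ce=cv2.connectedComponentsWithStats(m.astype(np.uint8))
    i=1+np.argmax(st[1:,4]); return ce[i],st[i]
E
python3 - <<'E'
import pickle
from h import *
s,d=pickle.load(open("d.pkl","rb"))
near={"red":((252,195),(244,198)),"yellow":((275,204),(253,208)),"green":((300,216),(264,217)),"blue":((326,228),(277,231))}
X={}
for n,(a,b) in near.items():
    u,su=blob(d["scene"]["image"],n,a,12); v,sv=blob(d["side"]["image"],n,b,10)
    r=least_squares(lambda P:np.r_[proj(d["scene"],P)[0]-u,proj(d["side"],P)[0]-v],[.5,.2,.06])
    X[n]=r.x; print(n,u.round(1),su[2:],v.round(1),sv[2:],r.x.round(4),r.fun.round(2))
k=list(X); print([np.linalg.norm(X[a]-X[b]).round(4) for a,b in zip(k,k[1:])])
E
```

```text
red [251.6 194.2] [ 14  12 142] [243.8 195.7] [ 14  10 106] [0.4607 0.1882 0.067 ] [ 0.01 -0.04 -0.03  0.03]
yellow [274.6 204.3] [ 14  13 134] [252.5 206. ] [14  9 95] [0.4547 0.1274 0.0659] [-0.12  0.34  0.24 -0.29]
green [299.3 215.1] [11 11 97] [263.  216.4] [13  8 80] [0.4481 0.0656 0.0672] [-0.05  0.14  0.09 -0.11]
blue [325.3 226.7] [ 13  13 122] [275.7 229.5] [ 14  10 124] [0.4439 0.005  0.0652] [ 0.01 -0.02 -0.01  0.02]
[np.float64(0.0611), np.float64(0.0622), np.float64(0.0608)]
```

View pics/wrist.png

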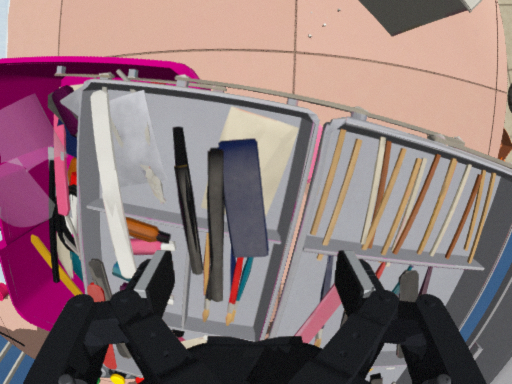

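Triangulation agrees with the text: cap centres about 66 mm high, spacing 61–62 mm. I'll rise clear of the toolbox with the fingers shutting, then travel to above blue.

```bash
python3 -m inch '[[0,0,-1,0],[0,0,-1,0],[0,0,-1,0],[-1,-0.9,0,0],[-1,-0.9,0,0],[-1,-0.9,0,0],[-1,-0.9,0,0],[-1,-0.9,0,0],[-1,-0.9,0,0],[-1,-0.9,0,0],[-1,-0.9,0,0],[-1,-0.9,0,0],[-1,-0.9,0,0],[-1,-0.9,0,0],[-1,-0.9,0,0],[-1,-0.9,0,0],[0,0,0,0]]' -1 20
cat > to.py <<'E'
import sys,numpy as np
from cell import robot
from scipy.spatial.transform import Rotation as R
s=robot.observe(); Rt=R.from_quat(np.roll(s["ee_rot"],-1))
t=np.array([float(v) for v in sys.argv[1:4]])
print("pos",s["position"].round(4),"t",s["clock"],"F",s["ft_force"].round(2),"w",s["gripper_width"]); print("shift units",(Rt.inv().apply(t-s["position"])/.03).round(2)); print(Rt.as_matrix().round(3).tolist())
E
python3 to.py 0.4439 0.005 0.12
```

```text
clock: 2.28
position: [0.4257, 0.0411, 0.3208]
ee_rot: [-0.0, 0.16, 0.987, -0.0]
ft_force: [-0.7, 1.0, -1.2]
gripper_width: 0.0
finger_force: 0.0
pos [0.4257 0.0411 0.3208] t 2.275 F [-0.7   0.97 -1.25] w 7.60909374396464e-05
shift units [-0.96 -0.94  6.69]
[[-0.949, 0.317, -0.001], [0.317, 0.949, -0.001], [0.001, -0.001, -1.0]]
```

```bash
python3 -m inch '[[-0.96,-0.94,0,0],[0,0,1,0],[0,0,1,0],[0,0,1,0],[0,0,1,0],[0,0,1,0],[0,0,0,0],[0,0,0,0]]'
python3 to.py 0.4439 0.005 0.08
python3 - <<'E'
from h import *
import pickle
from cell import robot, read_camera
from scipy.spatial.transform import Rotation as R
s=robot.observe(); d={n:read_camera(n) for n in("wrist","scene","side")}; pickle.dump((s,d),open("d2.pkl","wb"))
cv2.imwrite("pics/w2.png",d["wrist"]["image"]);
c=np.hstack([cv2.resize(d[n]["image"][y:y+130,x:x+130],(400,400)) for n,x,y in(("scene",240,130),("side",210,140))])
cv2.imwrite("pics/sc2.png",c)
w=d["wrist"];T=w["T_tool_cam"];Rt=R.from_quat(np.roll(s["ee_rot"],-1)).as_matrix()
for n,P in dict(red=[.4607,.1882,.071],yellow=[.4547,.1274,.071],green=[.4481,.0656,.071],blue=[.4439,.005,.071]).items():
    p=Rt.T@(np.array(P)-s["position"]); p=T[:3,:3].T@(p-T[:3,3]); p=p*[1,-1,-1]
    th=np.arctan2(np.hypot(p[0],p[1]),p[2]); u=p[:2]/np.hypot(p[0],p[1])*th*w["K"][0,0]+w["K"][:2,2]; print(n,u.round(1))
E
```

```text
clock: 3.28
position: [0.4437, 0.0075, 0.1723]
ee_rot: [0.0, 0.158, 0.987, 0.0]
ft_force: [0.1, 0.7, 0.1]
gripper_width: -0.002
finger_force: 0.0
pos [0.4437 0.0075 0.1723] t 3.275 F [0.06 0.71 0.12] w -0.001958483598461034
shift units [-0.03 -0.08  3.08]
[[-0.95, 0.313, 0.001], [0.313, 0.95, -0.0], [-0.001, 0.0, -1.0]]
red [438.7 153.5]
yellow [384.2 165. ]
green [319.1 178.2]
blue [251.3 194.5]
```

View pics/w2.png

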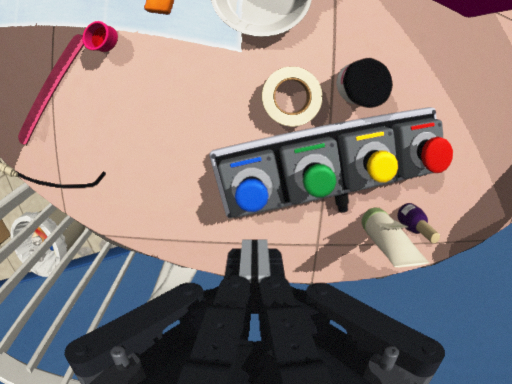

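View pics/sc2.png

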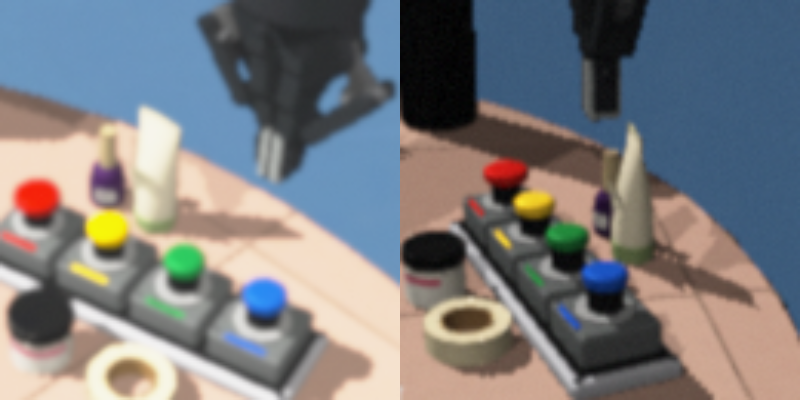

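The wrist view confirms the keys: blue (251,193), green (319,179), yellow (381,166), red (436,153), all within about 3 px of prediction. The tube stands beside yellow and green, so I'll align the tool with the row before descending.

```bash
python3 -m inch '[[0,0,0,-1],[0,0,0,-1],[0,0,0,-0.15],[0,0,1,0],[0,0,1,0],[0,0,0.9,0],[0,0,0,0],[0,0,0,0]]'
python3 to.py 0.4445 0.005 0.058
python3 - <<'E'
import pickle
from h import *
_,d=pickle.load(open("d2.pkl","rb"))
u=np.array([155,225])/400*130+[240,130]; v=np.array([232,255])/400*130+[210,140]
r=least_squares(lambda P:np.r_[proj(d["scene"],P)[0]-u,proj(d["side"],P)[0]-v],[.5,.1,.0]);print("tube base",r.x.round(3),r.fun.round(1))
E
```

```text
clock: 4.42
position: [0.444, 0.0071, 0.0853]
ee_rot: [0.001, 0.047, 0.999, -0.0]
ft_force: [0.2, -0.1, 0.6]
gripper_width: -0.001
finger_force: 0.0
pos [0.444  0.0071 0.0853] t 4.425 F [ 0.22 -0.12  0.63] w -0.0006618190579215086
shift units [-0.02 -0.07  0.91]
[[-0.996, 0.094, 0.001], [0.094, 0.996, -0.0], [-0.001, 0.0, -1.0]]
tube base [0.54  0.126 0.002] [ 0.1 -0.4 -0.3  0.3]
```

```bash
python3 -m inch '[[0,-0.07,0.25,0],[0,0,0.2,0],[0,0,0.15,0],[0,0,0.1,0],[0,0,0,0]]'
```

```text
clock: 5.05
position: [0.4433, 0.005, 0.0633]
ee_rot: [0.0, 0.047, 0.999, -0.0]
ft_force: [1.1, -0.8, 1.6]
gripper_width: 0.001
finger_force: 0.7
```

```bash
python3 -m inch '[[0,0,0.1,0],[0,0,0.05,0],[0,0,0.05,0],[0,0,0,0],[0,0,0,0]]'
```

```text
clock: 5.68
position: [0.4434, 0.005, 0.0575]
ee_rot: [0.0, 0.047, 0.999, -0.0]
ft_force: [-0.0, -0.6, 5.4]
gripper_width: -0.001
finger_force: 2.5
```

5.4 N is well above the 2.5 N that moves the key, so blue is home. I'll lift and go to yellow.

```bash
python3 -m inch '[[0,0,-0.5,0],[0,0,-1,0],[0,1,0,0],[0,1,0,0],[0,1,0,0],[0,1,0,0],[0,0,0,0],[0,0,0,0]]'
python3 to.py 0.4547 0.127 0.0853
```

```text
clock: 6.68
position: [0.4538, 0.1242, 0.102]
ee_rot: [-0.001, 0.047, 0.999, -0.0]
ft_force: [0.5, -0.2, -0.2]
gripper_width: -0.002
finger_force: 0.0
pos [0.4538 0.1242 0.102 ] t 6.675 F [ 0.47 -0.18 -0.16] w -0.0022081028672705514
shift units [-0.02  0.1   0.56]
[[-0.996, 0.093, -0.001], [0.093, 0.996, -0.001], [0.001, -0.001, -1.0]]
```

```bash
python3 -m inch '[[0,0.1,0.55,0],[0,0,0.25,0],[0,0,0.2,0],[0,0,0.15,0],[0,0,0.1,0],[0,0,0,0]]' && python3 -m inch '[[0,0,0.1,0],[0,0,0.05,0],[0,0,0.05,0],[0,0,0,0],[0,0,0,0]]'
```

```text
clock: 7.42
position: [0.4547, 0.1274, 0.0648]
ee_rot: [0.0, 0.047, 0.999, -0.0]
ft_force: [-0.2, -0.2, 1.7]
gripper_width: -0.002
finger_force: 0.7
clock: 8.05
position: [0.4548, 0.1275, 0.0589]
ee_rot: [0.0, 0.047, 0.999, -0.0]
ft_force: [-0.5, -0.5, 3.6]
gripper_width: -0.001
finger_force: 1.5
```

```bash
python3 -m inch '[[0,0,0.05,0],[0,0,0,0],[0,0,0,0]]' && python3 -m inch '[[0,0,-0.5,0],[0,0,-1,0],[0,-1,0,0],[0,-1,0,0],[0,0,0,0],[0,0,0,0]]'
python3 to.py 0.4483 0.0656 0.0853
```

```text
clock: 8.43
position: [0.4549, 0.1275, 0.0574]
ee_rot: [0.0, 0.047, 0.999, -0.0]
ft_force: [-0.9, -1.4, 4.5]
gripper_width: 0.004
finger_force: 2.6
clock: 9.18
position: [0.4491, 0.0681, 0.1022]
ee_rot: [-0.0, 0.047, 0.999, 0.0]
ft_force: [0.0, 0.6, 0.3]
gripper_width: 0.002
finger_force: 0.0
pos [0.4491 0.0681 0.1022] t 9.175 F [0.03 0.55 0.3 ] w 0.00183727531487504
shift units [ 0.02 -0.09  0.56]
[[-0.996, 0.094, -0.0], [0.094, 0.996, 0.0], [0.0, 0.0, -1.0]]
```

```bash
python3 -m inch '[[0,-0.09,0.55,0],[0,0,0.25,0],[0,0,0.2,0],[0,0,0.15,0],[0,0,0.1,0],[0,0,0,0]]' && python3 -m inch '[[0,0,0.1,0],[0,0,0.05,0],[0,0,0.05,0],[0,0,0.05,0],[0,0,0,0],[0,0,0,0]]'
```

```text
clock: 9.93
position: [0.4489, 0.0652, 0.0648]
ee_rot: [0.0, 0.047, 0.999, 0.0]
ft_force: [0.4, 1.3, 0.8]
gripper_width: -0.005
finger_force: 0.7
clock: 10.68
position: [0.449, 0.0651, 0.0575]
ee_rot: [0.0, 0.047, 0.999, 0.0]
ft_force: [-0.0, 1.7, 4.8]
gripper_width: 0.001
finger_force: 2.6
```

Green is home too. I'll lift clear, move back toward the robot, and check with the cameras.

```bash
python3 -m inch '[[0,0,-0.5,0],[0,0,-1,0],[0,0,-1,0],[0,0,-1,0],[0,0,-1,0],[0,0,-1,0],[0,0,0,0],[0,0,0,0]]'
python3 - <<'E'
from h import *
from cell import read_camera
d={n:read_camera(n) for n in("scene","side")}
near={"red":((252,195),(244,198)),"yellow":((275,207),(253,210)),"green":((300,219),(264,220)),"blue":((326,231),(277,234))}
for n,(a,b) in near.items():
    u,_=blob(d["scene"]["image"],n,a,12); v,_=blob(d["side"]["image"],n,b,10)
    r=least_squares(lambda P:np.r_[proj(d["scene"],P)[0]-u,proj(d["side"],P)[0]-v],[.5,.2,.06]); print(n,r.x.round(4),r.fun.round(2))
c=np.hstack([cv2.resize(d[n]["image"][y:y+130,x:x+130],(400,400)) for n,x,y in(("scene",240,130),("side",210,140))])
cv2.imwrite("pics/sc3.png",c)
E
```

```text
clock: 11.68
position: [0.4485, 0.0649, 0.2216]
ee_rot: [-0.0, 0.047, 0.999, -0.0]
ft_force: [0.1, 0.1, 0.5]
gripper_width: -0.0
finger_force: 0.0
red [0.4604 0.188  0.0675] [ 0.03 -0.07 -0.05  0.06]
yellow [0.4549 0.1273 0.0575] [-0.11  0.3   0.21 -0.25]
green [0.4495 0.0662 0.0574] [-0.06  0.18  0.12 -0.14]
blue [0.445  0.0049 0.0561] [ 0.01 -0.03 -0.02  0.03]
```

View pics/sc3.png

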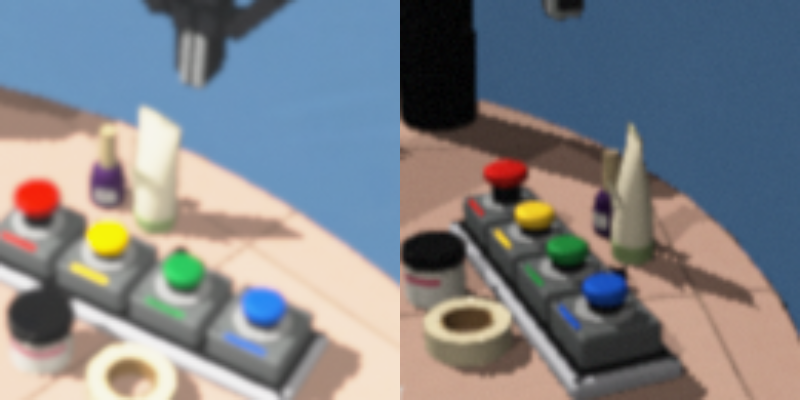

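The picture shows the blue, yellow and green caps down on their collars and red still up. The measured drops are about 9, 8.5 and 10 mm for the three keys, and none for red. The tub, tape, bottle and tube are unmoved.

```bash
python3 -c "
from cell import robot
print(robot.hand_in())"
```

```text
the job is handed in; nothing more can be done
None
```

I pressed the blue, yellow and green keys home in that order, left the red key and the surrounding objects untouched, took the hand clear and handed in at about 12 s; no verdict was returned.

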